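Load the sag-test setter and fit its guard rod

ROBOT

A 7-joint arm with a two-finger parallel gripper is mounted at the origin on the work surface. World frame = base frame: x ahead of the robot, y to its left, z up, the work surface at z = 0. Lengths are in m, angles in rad, forces in N, time in s.
With the tool pointing down it reaches from about 0.35 to 0.9 m from the base axis. Payload 8.1 kg.
Tool frame: the origin (TCP) lies on the front face of the gripper's body, between the roots of the fingers; the fingertips stand 73 mm ahead of it and the grasp point (between the pads) lies 54 mm ahead of it; z points along the fingers, y is the line along which they close (so a half turn about z gives the same grasp; the last joint's range is limited). The gripper opens to 85 mm and grips with 20 to 120 N. Pads are 22 mm wide; open, the fingers measure 114 mm over their backs; the gripper's body (76 mm by 85 mm) begins 54 mm behind the grasp point. The pads swing forward as they close: fully open they stand 13 mm farther back than shut.
Start: joints at [1.19, 0.434, 0.025, 1.573, -0.012, 1.134, -0.075], TCP at [0.171, -0.601, 0.304] pointing down, gripper open.
Joint ranges: [-2.62, 2.62], [-0.44, 2.09], [-1.27, 1.32], [0.08, 2.57], [-1.32, 4.46], [0.12, 2], [-2.74, 2.74]. Speed limits (rad/s): [2.22, 2.22, 3.01, 3.01, 3.14, 3.14, 3.14].

INTERFACE

Orientations are given as a unit quaternion [w, x, y, z].
In Python, from rig import arm gives the robot as it stands. Calls block until the motion is done:
- arm.move_to(position, orientation): joint-space move of the TCP to a pose.
- arm.move_l(position, orientation=None, rate=0.15): straight line of the TCP; orientation=None keeps the orientation; rate is the mean speed in m/s.
- arm.move_joints(angles): joint-space move.
- arm.command_gripper(opening, squeeze=None): finger opening in m; squeeze is the grip in N (None keeps the last); returns when the fingers have stopped.
- arm.dwell(seconds).
- arm.ik(position, orientation): joint angles nearest the present ones, or None.
- arm.get_obs(): the state.
- arm.camera(name): name is "scene" or "top" or "wrist"; returns (picture, depth): 420x560x3 uint8, red, green, blue; 420x560 float32, m along the optical axis (not along the pixel's ray), 0 where there is no reading.
- arm.get_calibration(name): a dict with "camera_matrix" (3x3 intrinsics, pixels), "extrinsics" (4x4, takes a point from world to camera coordinates); the wrist camera has in their place "hand_eye" (4x4, takes a point from camera to tool coordinates, whose origin is the TCP and whose axes are the flange's). Camera axes: x right, y up, looking along -z (the intrinsics and any distortion apply to the point x, -y, -z); pixel columns grow to the right and rows downward; lengths in m; the calibration is good to about 2 mm. The wrist camera is an equidistant fisheye: a pixel r from the principal point sees the ray r / f radians off the axis. A picture is of the moment at which its call begins: read the wrist's pose just before it. get_calibration takes no time and is no camera call.
A pose or a line that the arm cannot do raises arm.PlanningError and nothing moves.
- arm.sign_off(): hands the job in; it is judged then, once.
The state is a dict: "time": time; "joint_positions": joint angles; "qvel": joint speeds; "joint_torque": joint torques, N m; "position": TCP position; "ee_rot": TCP orientation; "force": force on the tool from outside, world axes, zero at the start; "wrist_torque": the same for the moment, N m; "grip_width": finger opening in m; "grasp_force": force on a finger pad.
Only numpy, scipy, OpenCV 4.12 (cv2) and the standard library are available. Lean on these libraries where they do the work, as an engineer would, in place of code of your own. Each camera call takes 0.05 s, during which the arm holds its last target. There are 200 camera calls.

TASK

Make the firing setter ready for the kiln: first take the old bowed bar off the two narrow rails and put it in the grey reject bin. Then lay every straight test bar on the bench across both rails, square to them and well apart, and last push the steel guard rod through the eyelet of the setter so that it lies in the eyelet and the fork. Leave the cup, jar and sponge where they are.

Things in the scene. Friction and masses are not known exactly. Their poses are not given: they have to be found in the camera images.
- setter: Fixed firing setter. Origin on the bench surface midway between its two rails, z up. Pale grey rails, 8 mm thick (x), 230 mm long (y), stand at x = -35 and +35 mm; their narrow tops are at z = 50 mm. Dark slab below: 10 mm thick, x -145 to +65, y +-125 mm. On the robot's side, at x = -125 mm, stand a steel eyelet plate (y = +70) and a fork (y = -70).
- eyelet (a point): Centre of the 16 mm hole in the eyelet plate, at x -125, y +70, z 60 mm of the setter; the hole runs along the setter's y. Plate 8 mm thick (y), 36 mm wide (x), top at z = 78 mm. Axes as the setter's.
- fork (a point): Bottom of the fork, at x -125, y -70, z 52 mm of the setter. Fork 8 mm thick (y), 36 mm wide (x), open at the top, prongs up to z = 86 mm with 16 mm between them. A rod lying in hole and fork has its axis at z = 57 mm. Axes as the setter's.
- bowed: Leftover bar of the last firing, terracotta, sagged: 150 mm long (x), 22 mm wide (y), 14 mm thick; flat over the middle 50 mm, both ends bent up 0.2 rad. Origin under the centre of its middle, z up. At the start it lies across the two rails.
- bin: Fixed grey reject bin, open at the top, 200 x 100 x 50 mm (x, y, z), walls and floor 4 mm. Origin under its centre, z up.
- rod: Guard rod, steel, round, 10 mm in diameter, 200 mm long along its x, rounded ends, with a dark square sleeve 30 mm long and 16 x 16 mm around its middle to hold it by. Origin at its centre. Both ends are alike.
- bar1: Straight unfired test bar, buff clay, 150 x 20 x 12 mm (x, y, z). Origin at its centre. Three to five such bars are present, all alike.
- bar2: Straight unfired test bar, buff clay, 150 x 20 x 12 mm (x, y, z). Origin at its centre. Three to five such bars are present, all alike.
- bar3: Straight unfired test bar, buff clay, 150 x 20 x 12 mm (x, y, z). Origin at its centre. Three to five such bars are present, all alike.
- bar4: Straight unfired test bar, buff clay, 150 x 20 x 12 mm (x, y, z). Origin at its centre. Three to five such bars are present, all alike.
- bar5: Straight unfired test bar, buff clay, 150 x 20 x 12 mm (x, y, z). Origin at its centre. Three to five such bars are present, all alike.
- cup: Steel cup, 64 mm across, 75 mm high, a bystander to leave alone. Origin under its centre.
- jar: Closed glass jar, 56 mm across, 70 mm high, a bystander to leave alone. Origin under its centre.
- sponge: Orange sponge block, 100 x 50 x 35 mm, a bystander to leave alone. Origin under its centre.

How it is judged:
By the outcome, as a careful person would: the job done as asked, in the order asked, and still so for the second after the job is handed in, with the robot touching nothing.
Of bar1, bar2, bar3, bar4, bar5 only 3 to 5 are there at a start; the rules pass over those that are not, and their reading is None.
At some moment in a run one of rod may be knocked a few centimetres aside while the robot is not near it.
Once in a run the grip may slacken for a moment while it holds something.
It also fails if it takes over 210 s, if anything falls off the work surface, if the arm or the gripper's body presses on something with over 40 N, if the wrist force passes 120 N, or if a joint passes its speed limit or range.

## Working session

There is one attempt and no reset: what is moved stays moved. The work goes in short steps, each a Python script; the robot and the scene stay as the last script left them, time stands still between calls to the robot, and variables do not carry over. Pictures are saved under pics/ and viewed, at most 14 in all, crops included, and the job is handed in when it is done.

```bash
ls; mkdir -p pics; python3 - <<'E'
from rig import arm
import cv2, numpy as np
o=arm.get_obs(); print({k:np.round(v,3).tolist() for k,v in o.items()})
for n in ["top","scene"]:
    p,d=arm.camera(n); cv2.imwrite(f"pics/{n}0.png",p[:,:,::-1]); np.save(f"pics/{n}0.npy",d)
    c=arm.get_calibration(n); print(n,{k:np.round(v,4).tolist() for k,v in c.items()}, d.min(),d.max())
print({k:np.round(v,4).tolist() for k,v in arm.get_calibration("wrist").items()})
E
```

```text
pics
{'time': 0.0, 'joint_positions': [1.19, 0.435, 0.025, 1.574, -0.012, 1.134, -0.075], 'qvel': [0.001, 0.0, -0.0, -0.002, 0.0, -0.001, -0.001], 'joint_torque': [0.001, -67.047, 1.025, -31.621, 0.016, 0.013, 0.0], 'position': [0.171, -0.601, 0.303], 'ee_rot': [-0.001, 0.99, 0.138, -0.0], 'force': [-0.079, 0.099, 1.105], 'wrist_torque': [-0.045, 0.009, -0.028], 'grasp_force': 0.0, 'grip_width': 0.086}
top {'camera_matrix': [[493.571, 0.0, 291.8823], [0.0, 493.571, 205.8374], [0.0, 0.0, 1.0]], 'extrinsics': [[-0.0018, -1.0, 0.0035, -0.0353], [0.9804, -0.0011, 0.197, -0.5388], [-0.197, 0.0038, 0.9804, -1.1137], [0.0, 0.0, 0.0, 1.0]]} 0.0 2.1457412
scene {'camera_matrix': [[423.906, 0.0, 282.0895], [0.0, 423.906, 211.7427], [0.0, 0.0, 1.0]], 'extrinsics': [[-0.087, 0.996, 0.0204, 0.0793], [-0.7374, -0.0782, 0.6709, 0.3413], [0.6698, 0.0433, 0.7413, -1.542], [0.0, 0.0, 0.0, 1.0]]} 0.0 3.8447392
{'camera_matrix': [[325.1923, 0.0, 281.2592], [0.0, 325.1923, 208.458], [0.0, 0.0, 1.0]], 'hand_eye': [[-0.0006, 0.9514, 0.3079, 0.0793], [1.0, 0.0006, 0.0001, -0.0008], [-0.0001, 0.3079, -0.9514, -0.0697], [0.0, 0.0, 0.0, 1.0]]}
```

View pics/top0.png

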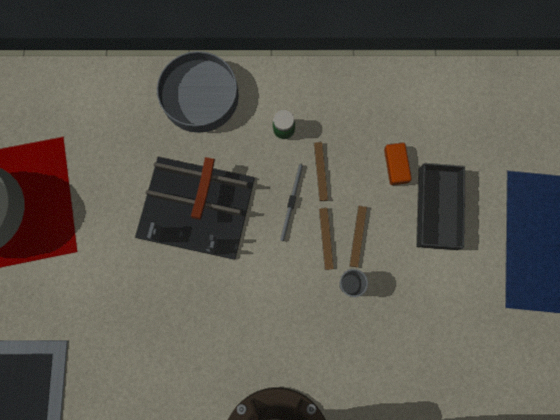

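View pics/scene0.png

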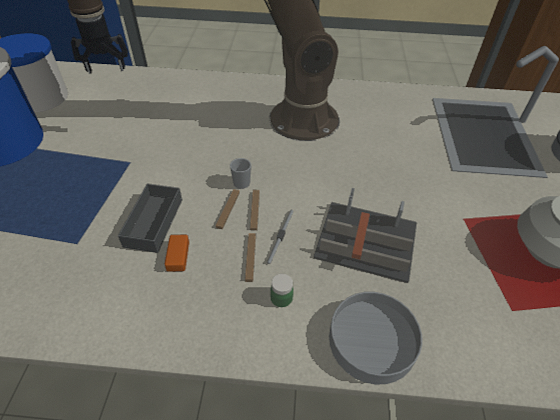

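The top view shows the setter at (197,208) with the bowed bar at (203,188). There are three straight bars, at (321,171), (327,239) and (360,236). The rod is at (292,202), the bin at (442,206), the cup at (353,282), the jar at (284,124) and the sponge at (398,163). The scene view agrees with this.

```bash
cat > h.py <<'E'
from rig import arm
import cv2, numpy as np
from scipy.spatial.transform import Rotation as R
def q(psi): return [0,float(np.cos(psi/2)),float(np.sin(psi/2)),0]
CAL={n:arm.get_calibration(n) for n in ("top","scene","wrist")}
def shot(n,save=None):
    o=arm.get_obs(); p,d=arm.camera(n)
    T=np.eye(4); w=o["ee_rot"]; T[:3,:3]=R.from_quat([w[1],w[2],w[3],w[0]]).as_matrix(); T[:3,3]=o["position"]
    c=CAL[n]; M=T@c["hand_eye"] if n=="wrist" else np.linalg.inv(c["extrinsics"])
    if save: cv2.imwrite(f"pics/{save}.png",p[:,:,::-1])
    return p,d,M
def cast(n,M,uv,z):
    """pixels (N,2) -> world points on plane z"""
    uv=np.atleast_2d(np.asarray(uv,float)); K=CAL[n]["camera_matrix"]
    a=(uv-[K[0][2],K[1][2]])/K[0][0]
    if n=="wrist":
        t=np.hypot(*a.T)+1e-9; s=np.sin(t)/t; r=np.c_[a[:,0]*s,-a[:,1]*s,-np.cos(t)]
    else: r=np.c_[a[:,0],-a[:,1],-np.ones(len(a))]
    r=r@M[:3,:3].T; o=M[:3,3]
    return (o+r*((z-o[2])/r[:,2])[:,None])[:,:2]
def blobs(p,lo,hi,n,M,z,amin=100):
    """HSV mask -> list of (centre xy, long-axis angle, (L,W), pixel centre) on plane z"""
    m=cv2.inRange(cv2.cvtColor(p,cv2.COLOR_RGB2HSV),lo,hi); m=cv2.morphologyEx(m,cv2.MORPH_OPEN,np.ones((3,3)))
    out=[]
    for c in cv2.findContours(m,cv2.RETR_EXTERNAL,cv2.CHAIN_APPROX_NONE)[0]:
        if cv2.contourArea(c)<amin: continue
        w=cast(n,M,c[:,0],z)
        (x,y),(a,b),t=cv2.minAreaRect((w*1000).astype(np.float32)); t=np.radians(t)
        if a<b: a,b,t=b,a,t+np.pi/2
        out.append((np.round([x/1000,y/1000],4),round((t+np.pi/2)%np.pi-np.pi/2,3),(round(a),round(b)),c[:,0].mean(0).round()))
    return out
def go(x,y,z,psi):
    """joint move, choosing the half turn with the better last-joint margin"""
    psi=pick(x,y,z,psi); arm.move_to([x,y,z],q(psi)); return psi
def pick(x,y,z,psi):
    c=[]
    for k in (-1,0,1):
        j=arm.ik([x,y,z],q(psi+k*np.pi))
        if j is not None: c.append((abs(j[6]),psi+k*np.pi))
    return min(c)[1]
E
python3 - <<'E'
from h import *
p,d,M=shot("top")
h=cv2.cvtColor(p,cv2.COLOR_RGB2HSV)
print("hsv", h[171,321],h[236,360],h[188,203],h[163,398])
for nm,uv,z in [("slab",[[160,158],[256,179],[238,258],[136,238]],.01),("eyefork",[[152,232],[212,243]],.06),("rod",[[301,166],[285,239]],.005),("bin",[[422,164],[463,167],[460,248],[418,246]],.05),("cup,jar,sp",[[353,280],[284,120],[398,163]],.05)]:
    print(nm,cast("top",M,uv,z).round(3).tolist())
for b in blobs(p,(5,90,40),(20,200,200),"top",M,.012): print(b)
for nm,t in (("w1",(0.60,0.20)),("w2",(0.6,-0.10))):
    ps=-0.22 if nm=="w1" else 0.
    print(arm.ik([t[0]+.05,t[1],.36],q(ps)))
E
```

```text
hsv [ 15 127  90] [ 16 127  92] [  7 191  92] [ 12 245 128]
slab [[0.67, 0.293], [0.616, 0.053], [0.42, 0.093], [0.469, 0.341]]
eyefork [[0.476, 0.289], [0.45, 0.149]]
rod [[0.65, -0.059], [0.466, -0.019]]
bin [[0.642, -0.351], [0.635, -0.449], [0.439, -0.429], [0.443, -0.331]]
cup,jar,sp [[0.365, -0.177], [0.755, -0.017], [0.645, -0.293]]
(array([ 0.4682, -0.1183]), np.float64(0.084), (147, 19), array([326., 238.]))
(array([ 0.4729, -0.1963]), np.float64(-0.17), (148, 20), array([358., 236.]))
(array([0.5861, 0.1852]), np.float64(-0.209), (74, 26), array([202., 191.]))
(array([ 0.636 , -0.1076]), np.float64(0.08), (150, 20), array([321., 171.]))
[ 0.01427188  0.58286844 -0.68034188  1.29453102  0.35998093  1.38582147
 -2.43980974]
[ 0.2361397   0.4718954  -0.2590324   1.38322985  0.12107126  1.30195563
 -1.59874474]
```

```bash
python3 - <<'E'
from h import *
for nm,x,y,ps in (("w2",.60,-.12,0),("w1",.60,.19,-.22)):
    print(nm,go(x,y,.34,ps),arm.get_obs()["time"])
    p,d,M=shot("wrist",nm); np.savez(f"pics/{nm}.npz",p=p,d=d,M=M)
    for b in blobs(p,(10,80,30),(22,200,220),"wrist",M,.012): print("bar",b)
    for b in blobs(p,(3,140,30),(9,255,220),"wrist",M,.064): print("bow",b)
E
```

```text
w2 -3.141592653589793 2.45
bar (array([ 0.6354, -0.1098]), np.float64(0.081), (150, 20), array([291., 195.]))
bar (array([ 0.4728, -0.1971]), np.float64(-0.173), (149, 21), array([219.,  71.]))
bar (array([ 0.4675, -0.1203]), np.float64(0.08), (149, 20), array([283.,  65.]))
w1 2.921592653589793 3.6833
bar (array([ 0.6351, -0.1052]), np.float64(0.081), (149, 28), array([ 96., 237.]))
bar (array([ 0.4729, -0.1924]), np.float64(-0.175), (149, 30), array([ 25., 152.]))
bar (array([ 0.4669, -0.1157]), np.float64(0.078), (149, 28), array([ 57., 134.]))
```

View pics/w1.png

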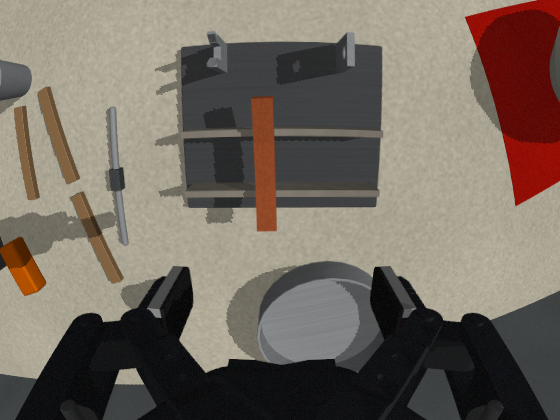

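View pics/w2.png

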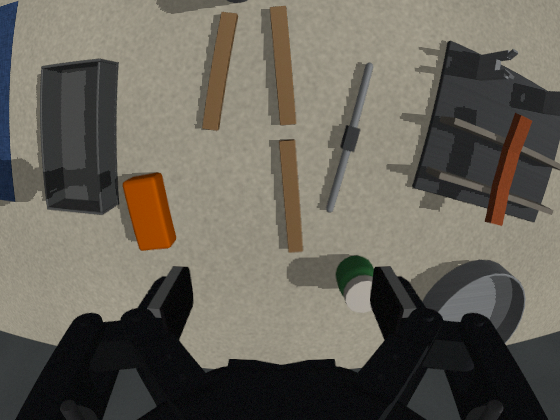

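The wrist view w1 shows the rails from (183,134) to (383,133) and from (185,193) to (379,193), with the bowed bar at (263,163). The eyelet plate is at (349,50) and the fork at (215,50). View w2 shows the bin at x 42–118, y 60–213.

```bash
python3 - <<'E'
from h import *
f=np.load("pics/w1.npz"); p,M=f["p"],f["M"]
h=cv2.cvtColor(p,cv2.COLOR_RGB2HSV); print(h[163,263],h[133,220],h[133,330],h[160,330])
# rails: per-column bright band in ROI
g=p.mean(2)
pts={}
for nm,(a,b) in {"near":(124,144),"far":(183,202)}.items():
    uv=[]
    for u in list(range(190,200))+list(range(285,372)):
        col=g[a:b,u]; r=np.where(col>(col.max()+col.min())/2)[0]
        uv.append((u,a+r.mean()))
    w=cast("wrist",M,uv,.05); vx,vy,x,y=cv2.fitLine((w*1000).astype(np.float32),cv2.DIST_HUBER,0,.01,.01).ravel()
    print(nm,"yaw",np.arctan2(vy,vx)-np.pi/2,"pt",x,y)
print("ends",cast("wrist",M,[[183,134],[383,133],[185,193],[379,193]],.05).round(4).tolist())
print("slab",cast("wrist",M,[[181,48],[382,46],[376,207],[188,207]],.01).round(4).tolist())
m=cv2.inRange(h,(0,150,30),(10,255,255)); m[:, :240]=0; m[:,290:]=0; m[:90]=0; m[235:]=0
v,u=np.nonzero(m); c=np.c_[u,v]; w=cast("wrist",M,c[(v>145)&(v<180)],.064)
print("bow mid",w.mean(0), "span", u.min(),u.max(),v.min(),v.max())
e=cast("wrist",M,[[c[v<110][:,0].mean(),105],[c[v>215][:,0].mean(),222]],.07);print("dir",np.arctan2(*(e[0]-e[1])[::-1]))
E
```

```text
[ 10 189 140] [ 19  34 127] [ 20  32 121] [90  8 65]
near yaw -0.21956122 pt 558.5753 235.42987
far yaw -0.21666777 pt 631.40924 240.6329
ends [[0.5256, 0.0897], [0.5744, 0.3112], [0.593, 0.0722], [0.6434, 0.2955]]
slab [[0.4185, 0.101], [0.4708, 0.344], [0.675, 0.2989], [0.6201, 0.0557]]
bow mid [0.57740968 0.17345   ] span 251 275 96 230
dir 2.939976022840517
```

```bash
cat >> h.py <<'E'
O=np.array([.5844,.1918]); YAW=-.218
def S(x,y):
    c,s=np.cos(YAW),np.sin(YAW); return O+[c*x-s*y,s*x+c*y]
def st(t=""):
    o=arm.get_obs(); print(t,"t%.1f"%o["time"],"w%.4f"%o["grip_width"],"gf%.0f"%o["grasp_force"],"F",np.round(o["force"],1),"p",np.round(o["position"],4)); return o
def take(x,y,psi,z,op=.05,sq=50,up=.2):
    ps=go(x,y,up,psi); arm.command_gripper(op,sq)
    arm.move_l([x,y,z+.03],rate=.2); arm.move_l([x,y,z],rate=.06); st("down")
    arm.command_gripper(0.0,sq); st("grip"); arm.move_l([x,y,up],rate=.12); return st("lift")
def put(x,y,psi,z,op=.05,up=.2):
    go(x,y,up,psi); st("over"); arm.move_l([x,y,z+.02],rate=.15); arm.move_l([x,y,z],rate=.04); st("low")
    arm.command_gripper(op); arm.move_l([x,y,up],rate=.2); st("off")
E
python3 - <<'E'
from h import *
M=np.load("pics/w1.npz")["M"]
e=cast("wrist",M,[[262,97],[266,230]],.072); c=e.mean(0); a=np.arctan2(*(e[1]-e[0])[::-1]); print(e,c,a)
t=c-O; print("len",np.linalg.norm(e[1]-e[0]))
take(*c,-.21,.118)
put(.540,-.390,-.10,.083)
p,d,M=shot("top","top1"); 
E
```

```text
[[0.50895064 0.18757045]
 [0.65065671 0.15813931]] [0.57980368 0.17285488] -0.2047801159744336
len 0.1447300944111201
down t5.9 w0.0504 gf0 F [-0.5  0.5  0.1] p [0.5798 0.1729 0.1179]
grip t6.2 w0.0210 gf50 F [-0.9 -0.3  4.1] p [0.58   0.173  0.1185]
lift t7.1 w0.0207 gf50 F [ 0.5  0.2 -1.6] p [0.5794 0.1725 0.1993]
over t9.1 w0.0213 gf50 F [ 0.9  0.8 -0.7] p [ 0.5408 -0.3886  0.1997]
low t10.5 w0.0204 gf49 F [-0.1  0.4 -0.6] p [ 0.54   -0.39    0.0828]
off t11.7 w0.0501 gf0 F [-0.3 -0.  -0.9] p [ 0.5395 -0.3895  0.199 ]
```

View pics/top1.png

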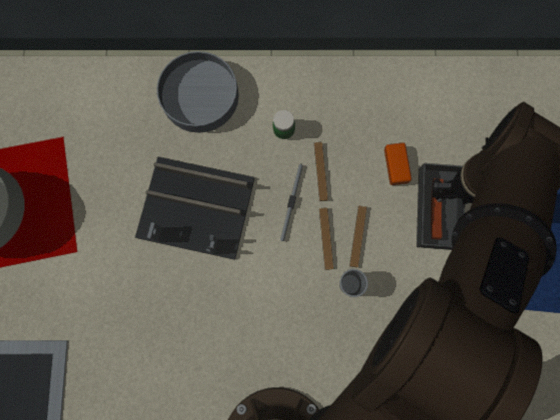

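The bowed bar lies in the bin, at (437,212). Next I'll lay the three straight bars, one at a time.

```bash
cat > bars.py <<'E'
from h import *
B=[(.4728,-.1971,-.173),(.4677,-.1200,.08),(.6355,-.1095,.08)]
for (x,y,a),sy in zip(B,(.065,0,-.065)):
    o=take(x,y,a,.075)
    if o["grip_width"]<.017: print("MISSED"); break
    t=S(0,sy); go(*t,.2,YAW); o=st("over")
    if o["grip_width"]<.017: print("LOST"); break
    arm.move_l([*t,.146],rate=.15); arm.move_l([*t,.1258],rate=.03); o=st("low")
    if o["grip_width"]<.017: print("LOST"); break
    arm.command_gripper(.05); arm.move_l([*t,.2],rate=.15)
x,y=S(-.05,0)
arm.command_gripper(.085); go(x+.06,y,.34,YAW); p,d,M=shot("wrist","w3"); np.savez("pics/w3.npz",p=p,d=d,M=M)
for b in blobs(p,(10,80,30),(22,200,220),"wrist",M,.062): print("bar",b)
st()
E
python3 bars.py
```

```text
down t15.2 w0.0500 gf0 F [ 0.4 -0.2 -0.4] p [ 0.4728 -0.1969  0.0749]
grip t15.6 w0.0184 gf49 F [-1.1 -0.2  5.7] p [ 0.473  -0.1971  0.0755]
lift t16.8 w0.0183 gf54 F [-0.5 -0.1 -1.1] p [ 0.4724 -0.1971  0.1993]
over t18.5 w0.0182 gf54 F [ 0.8 -0.  -1.9] p [0.5991 0.2533 0.1998]
low t19.9 w0.0183 gf54 F [ 0.6  0.8 -0.8] p [0.5984 0.2553 0.1256]
down t23.9 w0.0497 gf0 F [0.2 0.5 0.3] p [ 0.4677 -0.1198  0.0749]
grip t24.3 w0.0182 gf49 F [-1.1 -0.2  6.6] p [ 0.4679 -0.12    0.0755]
lift t25.4 w0.0184 gf49 F [ 0.   0.3 -0.8] p [ 0.4673 -0.12    0.1993]
over t26.7 w0.0188 gf49 F [ 0.7 -0.6 -0.7] p [0.5846 0.19   0.1995]
low t28.0 w0.0184 gf49 F [-0.1  0.5 -0.9] p [0.5844 0.1919 0.1257]
down t31.8 w0.0502 gf0 F [-0.   0.9  0.4] p [ 0.6355 -0.1094  0.0749]
grip t32.1 w0.0184 gf49 F [-0.2 -0.5  5.3] p [ 0.6358 -0.1095  0.0756]
lift t33.3 w0.0182 gf49 F [-0.5 -0.2 -1.6] p [ 0.635  -0.1096  0.199 ]
over t34.3 w0.0182 gf49 F [-0.6 -0.6 -0.7] p [0.5709 0.1268 0.1996]
low t35.6 w0.0186 gf49 F [ 0.4 -0.2 -1.1] p [0.5703 0.1284 0.1257]
bar (array([0.5701, 0.1285]), np.float64(-0.219), (148, 22), array([212., 169.]))
bar (array([0.5972, 0.2537]), np.float64(-0.221), (149, 21), array([328., 168.]))
bar (array([0.5835, 0.1906]), np.float64(-0.221), (148, 20), array([269., 168.]))
 t37.9 w0.0850 gf0 F [-0.4 -0.3  0.4] p [0.5954 0.2018 0.339 ]
```

View pics/w3.png

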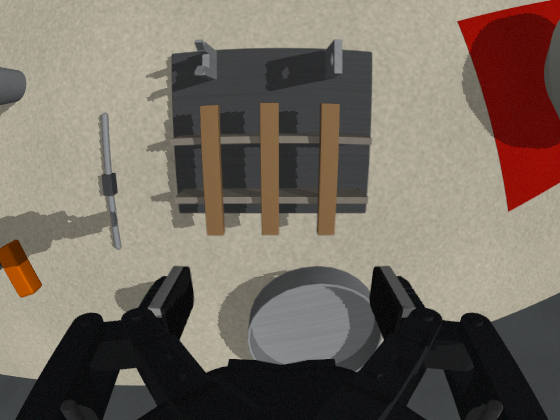

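All three bars lie across both rails, evenly spaced and square. The rod is at (110,182), the eyelet plate at (336,57) and the fork at (206,60). Next come close looks at both.

```bash
python3 - <<'E'
from h import *
x,y=S(-.05,0); ps=go(x,y,.25,YAW); print(ps); p,d,M=shot("wrist","w4"); np.savez("pics/w4.npz",p=p,d=d,M=M)
go(.60,-.04,.25,-.2); p2,d,M2=shot("wrist","w5"); np.savez("pics/w5.npz",p=p2,d=d,M=M2)
print(cast("wrist",M2,[[280,208]],0))
a=p[0:300,130:450]; b=p2[0:300,130:450]
cv2.imwrite("pics/c45.png",cv2.resize(np.hstack([a,b])[:,:,::-1],(800,375),interpolation=cv2.INTER_CUBIC))
st()
E
```

```text
-3.359592653589793
[[ 0.62388195 -0.0428019 ]]
 t39.4 w0.0846 gf0 F [ 0.1  0.1 -0.9] p [ 0.6    -0.0373  0.2505]
```

View pics/c45.png

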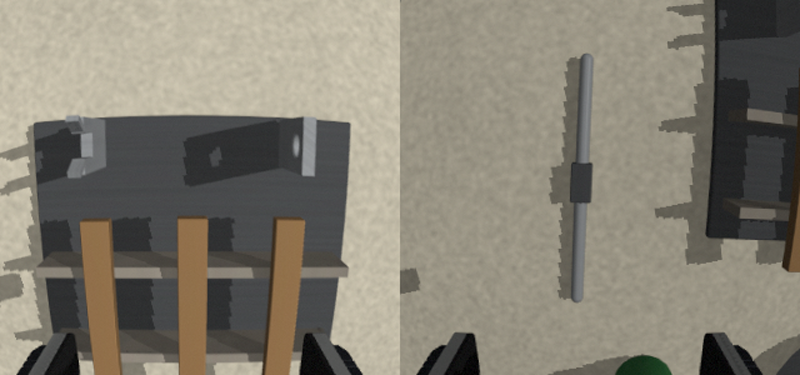

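The left crop shows the eyelet plate's top strip at (303–316,118–176) and the fork prong tops at about (73,120) and (76,174). The right crop shows the rod from (586,55) to (577,300), with its sleeve centred at (581,183).

```bash
python3 - <<'E'
from h import *
def inv(w): c,s=np.cos(YAW),np.sin(YAW); d=np.asarray(w)-O; return np.c_[c*d[:,0]+s*d[:,1],-s*d[:,0]+c*d[:,1]]
f=np.load("pics/w4.npz"); p,M=f["p"],f["M"]
g=p.mean(2)
# eyelet plate top strip
roi=(g[85:150,366:390]>115).astype(np.uint8); n,l,s,c=cv2.connectedComponentsWithStats(roi); k=1+s[1:,4].argmax(); print("plate comp",s[k],c[k]+[366,85])
x0,y0,w,h=s[k][:4]
print("plate xy",inv(cast("wrist",M,[c[k]+[366,85],[366+x0+w/2,85+y0],[366+x0+w/2,85+y0+h]],.078)).round(4).tolist())
print("fork", inv(cast("wrist",M,[[130+73/1.25,117/1.25],[130+77/1.25,178/1.25],[130+86/1.25,132/1.25],[130+86/1.25,157/1.25]],.086)).round(4).tolist())
cr=np.hstack([cv2.resize(p[85:150,170:225],None,fx=6,fy=6,interpolation=cv2.INTER_NEAREST),cv2.resize(p[85:150,340:395],None,fx=6,fy=6,interpolation=cv2.INTER_NEAREST)])
cv2.imwrite("pics/c6.png",cr[:,:,::-1])
f=np.load("pics/w5.npz"); p,M=f["p"],f["M"]; hs=cv2.cvtColor(p,cv2.COLOR_RGB2HSV)
print(hs[60,278],hs[146,275],hs[146,240])
print("rod",cast("wrist",M,[[274.8,146.4]],.016),cast("wrist",M,[[130+186/1.25,44],[130+177/1.25,241]],.010))
E
```

```text
plate comp [  0   0  24  56 703] [377.371266   107.92887624]
plate xy [[-0.1306, 0.0714], [-0.1481, 0.0715], [-0.1054, 0.0729]]
fork [[-0.1411, -0.0674], [-0.105, -0.0663], [-0.1318, -0.0598], [-0.1172, -0.0603]]
[108  11 119] [100  13  57] [ 23  35 152]
rod [[ 0.55844373 -0.03448884]] [[ 0.46324578 -0.01147083]
 [ 0.65433699 -0.05786793]]
```

View pics/c6.png

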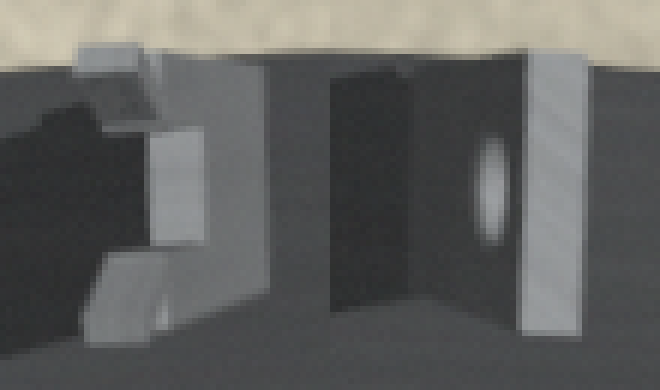

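```bash
python3 - <<'E'
from h import *
def inv(w): c,s=np.cos(YAW),np.sin(YAW); d=np.asarray(w)-O; return np.c_[c*d[:,0]+s*d[:,1],-s*d[:,0]+c*d[:,1]]
M=np.load("pics/w4.npz")["M"]
print("plate",inv(cast("wrist",M,[[377.6,117.2],[377.6,93.3],[377.6,141]],.078)).round(4).tolist())
print("forkfloor",inv(cast("wrist",M,[[199.5,116.1],[199.5,106.3],[199.5,125.8]],.052)).round(4).tolist())
print("prongs",inv(cast("wrist",M,[[188,92.2],[191,142.5]],.086)).round(4).tolist())
w=cast("wrist",M,[[377.6,117.2],[199.5,116.1]],.078); w[1]=cast("wrist",M,[[199.5,116.1]],.052)
v=w[0]-w[1]; print("yaw",np.arctan2(-v[0],v[1]),np.linalg.norm(v))
E
```

```text
plate [[-0.1235, 0.0718], [-0.1417, 0.0713], [-0.1054, 0.0726]]
forkfloor [[-0.1234, -0.0682], [-0.1316, -0.0679], [-0.1153, -0.0685]]
prongs [[-0.1421, -0.0677], [-0.105, -0.0668]]
yaw -0.21707312442857646 0.14001421657799062
```

```bash
python3 - <<'E'
from h import *
o=take(.5587,-.0346,-.238,.074,op=.045,sq=80)
x,y=S(-.1235,-.040); ps=pick(x,y,.2,YAW+np.pi/2); print(ps,arm.ik([x,y,.126],q(ps)))
go(x,y,.2,YAW+np.pi/2); st("over")
arm.move_l([x,y,.165],rate=.1); st()
p,d,M=shot("wrist","w7"); np.savez("pics/w7.npz",p=p,M=M)
p,d,M=shot("scene"); cv2.imwrite("pics/c7.png",cv2.resize(np.hstack([cv2.imread("pics/w7.png"),cv2.resize(p[160:300,290:450,::-1],(480,420))]),(800,324)))
E
```

```text
down t41.6 w0.0451 gf0 F [0.6 0.4 0.4] p [ 0.5587 -0.0344  0.0739]
grip t41.9 w0.0138 gf79 F [-1.3 -0.1  5.1] p [ 0.5589 -0.0346  0.0746]
lift t43.1 w0.0138 gf78 F [ 0.5  0.  -2. ] p [ 0.5583 -0.0347  0.1992]
1.3527963267948966 [-0.23402844  0.48032148 -0.32863639  2.06635947  0.25496042  0.63268184
 -0.95287065]
over t44.7 w0.0140 gf78 F [ 0.   0.3 -1.3] p [0.4554 0.1791 0.1998]
 t45.2 w0.0140 gf78 F [ 0.1  1.3 -1.5] p [0.4552 0.1794 0.165 ]
```

View pics/c7.png

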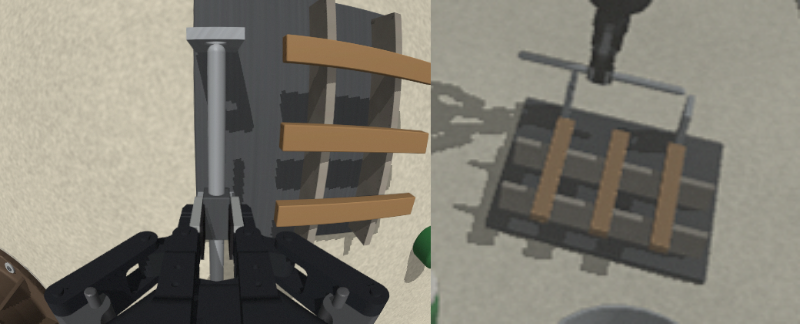

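The wrist crop shows the rod tip at (216,44), lined up with the middle of the eyelet plate at (188–244). The rod is straight in the grip. I'll lower it into the fork and push it through.

```bash
python3 - <<'E'
from h import *
def inv(w): c,s=np.cos(YAW),np.sin(YAW); d=np.asarray(w)-O; return np.c_[c*d[:,0]+s*d[:,1],-s*d[:,0]+c*d[:,1]]
f=np.load("pics/w7.npz"); M=f["M"]
print("tip",inv(cast("wrist",M,[[281,56.5]],.099)),"plate near edge",inv(cast("wrist",M,[[281,52],[244,51],[317,51]],.078)))
x,y=S(-.1235,-.042)
arm.move_l([x,y,.165],rate=.05)
for z in (.15,.138,.126):
    arm.move_l([x,y,z],rate=.04); o=st("desc")
    if abs(o["force"][2])>8: print("contact"); break
else:
    shot("wrist","w8")
    im=cv2.imread("pics/w8.png")[:,130:430]; p,d,_=shot("scene")
    cv2.imwrite("pics/c8.png",np.hstack([im,cv2.resize(p[170:260,340:430,::-1],(420,420))]))
E
```

```text
tip [[-0.12262641  0.05992767]] plate near edge [[-0.1226556   0.06542401]
 [-0.14011684  0.06626194]
 [-0.10567485  0.06620732]]
desc t46.1 w0.0140 gf78 F [-0.2 -0.6 -1.8] p [0.4546 0.1775 0.1497]
desc t46.5 w0.0138 gf78 F [-0.4  0.1 -1.4] p [0.4546 0.1775 0.1377]
desc t47.0 w0.0139 gf78 F [-0.1 -0.1 -1.1] p [0.4546 0.1775 0.1257]
```

View pics/c8.png

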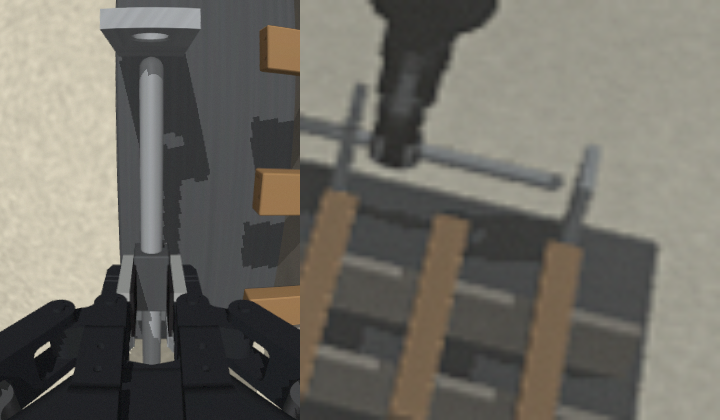

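The rod lies in the fork, and its tip at (151,62) points at the eyelet at (151,35).

```bash
python3 - <<'E'
from h import *
for yy in (-.032,-.026,-.02,-.012,-.004,.0018):
    x,y=S(-.1235,yy); arm.move_l([x,y,.126],rate=.03); o=st("push")
    if np.linalg.norm(o["force"])>12: print("contact"); break
else:
    for z in (.1245,.1235):
        arm.move_l([x,y,z],rate=.02); o=st("lower")
        if o["force"][2]>6: break
    shot("wrist","w9")
    im=cv2.imread("pics/w9.png")[:,130:430]; p,d,_=shot("scene")
    cv2.imwrite("pics/c9.png",np.hstack([im,cv2.resize(p[170:260,340:430,::-1],(420,420))]))
E
```

```text
push t47.6 w0.0141 gf78 F [ 0.8  0.5 -0.9] p [0.4569 0.1875 0.126 ]
push t47.9 w0.0140 gf78 F [ 0.4  0.3 -1.3] p [0.4582 0.1934 0.126 ]
push t48.3 w0.0140 gf78 F [ 0.6 -0.2 -1.4] p [0.4595 0.1993 0.126 ]
push t48.7 w0.0139 gf78 F [ 0.2 -0.4 -0.9] p [0.4612 0.2071 0.126 ]
push t49.1 w0.0137 gf78 F [ 0.6  0.5 -0.4] p [0.463  0.2148 0.126 ]
push t49.5 w0.0141 gf78 F [ 0.3 -0.7 -2.2] p [0.4642 0.2205 0.126 ]
lower t49.7 w0.0142 gf78 F [-0.6  0.2 -1.7] p [0.4641 0.2201 0.1244]
lower t50.0 w0.0137 gf78 F [ 0.6 -0.2  0.7] p [0.4643 0.2203 0.1236]
```

View pics/c9.png

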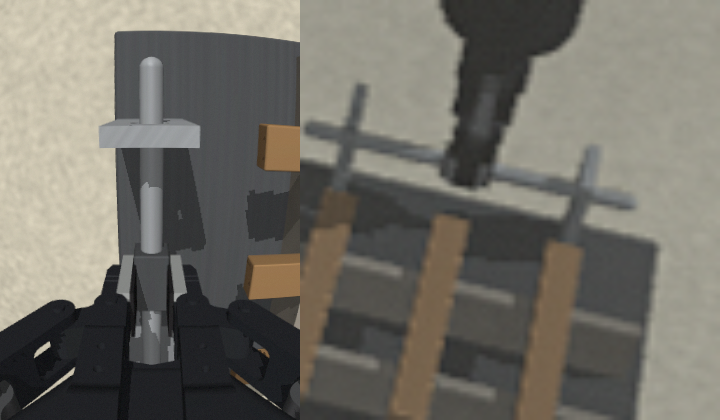

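The rod is through the eyelet, with its tip at (151,62) beyond the plate, and it lies in the fork. I'll release, back off and check.

```bash
python3 - <<'E'
from h import *
x,y=S(-.1235,.0018)
arm.command_gripper(.03); st("open"); arm.move_l([x,y,.15],rate=.04); arm.move_l([x,y,.26],rate=.15)
go(.45,-.30,.35,0); arm.dwell(.5)
p,d,M=shot("top","top2")
for b in blobs(p,(10,80,30),(22,200,220),"top",M,.062): print("bar",b)
q1,_,_=shot("scene")
cv2.imwrite("pics/c10.png",np.hstack([cv2.resize(p[130:290,110:310,::-1],(400,320)),cv2.resize(q1[170:298,290:450,::-1],(400,320))])); st()
E
```

```text
open t50.4 w0.0301 gf0 F [0.4 0.7 0. ] p [0.4642 0.2203 0.1235]
bar (array([0.5707, 0.1294]), np.float64(-0.216), (150, 22), array([222., 192.]))
bar (array([0.5834, 0.1927]), np.float64(-0.21), (150, 23), array([195., 187.]))
bar (array([ 0.6349, -0.6149]), np.float64(-1.511), (60, 50), array([536., 168.]))
bar (array([0.5973, 0.2561]), np.float64(-0.224), (150, 23), array([169., 181.]))
 t54.6 w0.0301 gf0 F [ 0.2 -0.2  0.3] p [ 0.45 -0.3   0.35]
```

View pics/c10.png

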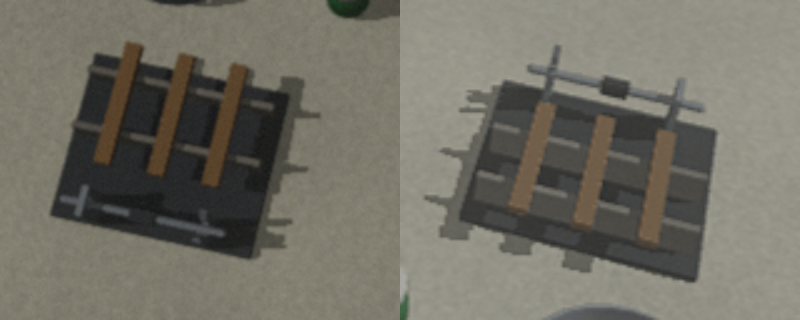

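View pics/top2.png

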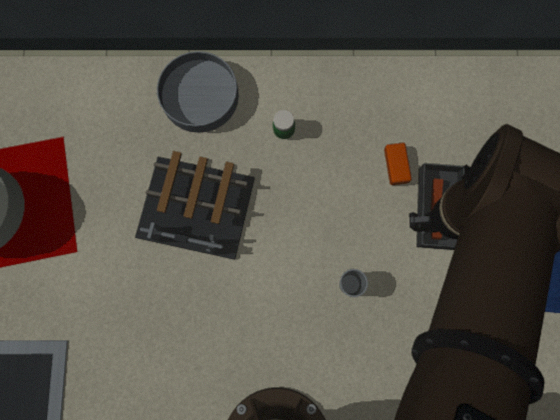

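All three bars lie square across the rails. The rod rests in the eyelet and fork, the bowed bar is in the bin, and the cup, jar and sponge have not moved.

```bash
python3 -c "
from rig import arm
print(arm.sign_off())"
```

```text
the job is handed in; nothing more can be done
None
```

The setter is ready for the kiln and the job is handed in at about 55 s: the bowed bar is in the reject bin, all three straight bars lie square across both rails about 65 mm apart, the rod lies in the eyelet and fork, and the cup, jar and sponge were left alone.

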